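# Lock the terrain case for transport

### The arm

A 6-joint arm with a two-finger parallel gripper is mounted at the origin on the work surface. World frame = base frame: x ahead of the robot, y to its left, z up, the work surface at z = 0. Lengths are in m, angles in rad, forces in N, time in s.
With the tool pointing down it reaches from about 0.25 to 0.85 m from the base axis. Payload 12.5 kg.
Tool frame: the origin (TCP) lies between the finger pads; the fingertips stand 25 mm ahead of it and the grasp point (between the pads) lies 6 mm ahead of it; z points along the fingers, y is the line along which they close (so a half turn about z gives the same grasp; the last joint's range is limited). The gripper opens to 93 mm and grips with 3 to 60 N. Pads are 15 mm wide; open, the fingers measure 128 mm over their backs; the gripper's body (75 mm by 188 mm) begins 65 mm behind the grasp point.
Start: joints at [1.077, 0.351, 1.652, -0, 1.139, -0.085], TCP at [0.219, 0.505, 0.244] pointing down, gripper open.
Joint ranges: [-2.75, 2.75], [-0.79, 2.1], [0.01, 2.65], [-1.57, 4.71], [0.07, 3.14], [-2.87, 2.87]. Speed limits (rad/s): [2.22, 2.22, 2.79, 3.14, 3.14, 3.14].

### API

Orientations are given as a 3x3 rotation matrix whose columns are the frame's x, y, z axes.
In Python, from rig import ctrl gives the robot as it stands. The module is installed in compiled form; this text tells all that it offers.
- The arm moves only by the tool apply_moves, never from a script. Its argument "moves" is a list of rows, each a list of 2 entries, a list of its own where there are three numbers: the shift along the tool's x, y, z in mm, then the turn, a rotation vector about the tool's x, y, z in degrees. In form: [[[x, y, z], [ax, ay, az]], ...]. A call has 1 to 5 rows; each row shifts and turns the commanded pose from where the row before left it, along the tool's axes as they then stand; what a row does not reach is not made up. A row lasts 1/10 s, in which the tool goes at most 50 mm and 8.59 degrees, less where a joint would pass 70% of its speed; a pose out of reach is approached as far as the arm can. A call is refused whole if a number of a shift passes 50 or a number of a turn 8.59, either way. A call with a gripper value outside its range is refused whole. "gripper" is the closure, from 0 (fully open) to 1 (shut), set as the call begins (left out, the last holds). The fingers move at their own pace and stop on an object; the grip force is fixed at half the most. Time passes only in rows, so rows that do not move let the fingers close. It gives the time, the measured TCP pose, the force, the opening and the grip force at its end, in the units of the state.
- ctrl.read_state(): the state, without advancing time (a new reading comes with each control period).
- ctrl.capture(name): name is "scene" or "side" or "wrist"; returns the picture (420x560x3 uint8, red, green, blue); there is no depth.
- ctrl.get_calibration(name): a dict with "fx", "fy", "cx", "cy" (pixels), "R" (3x3) and "t" (3): a world point X has camera coordinates R X + t; the wrist camera has in their place "tool_from_camera" (4x4, takes a point from camera to tool coordinates, whose origin is the TCP and whose axes are the flange's). Camera axes: x right, y down, z forward; pixel columns grow to the right and rows downward; lengths in m; the calibration is good to about 2 mm. A picture is of the moment at which its call begins: read the wrist's pose just before it. get_calibration takes no time and is no camera call.
- ctrl.finish_job(): hands the job in; it is judged then, once.
The state is a dict: "clock": time; "joints": joint angles; "joint_velocities": joint speeds; "joint_torque": joint torques, N m; "tcp_pos": TCP position; "tcp_rot": TCP orientation; "wrist_force": force on the tool from outside, world axes, zero at the start; "torque": the same for the moment, N m; "grip_width": opening from 0.0 (shut) to 1.0 (fully open); "gripper_force": force on a finger pad.
Only numpy, scipy, OpenCV 4.12 (cv2) and the standard library are available. Lean on these libraries where they do the work, as an engineer would, in place of code of your own. Each camera call takes 0.05 s, during which the arm holds its last target. There are 200 camera calls.

### The job

Lock the plywood case for transport: tilt the locking bar to hook its oblong eye under the head of the T-stud, then lower its other end over the drilled pin so that the bar lies flat on the lid. After that, push the straight leg of the spring clip through the pin's cross hole until the bow snaps round the pin. Let go of everything, and leave the other game pieces standing where they are.

Things in the scene. Friction and masses are not known exactly. Their poses are not given: they have to be found in the camera images.
- case: Fixed plywood case, 120 mm (x) x 220 mm (y) x 60 mm high, on a 3 mm play mat; its flat lid top lies 60 mm above its origin (centre of the underside). A steel ledge 34 mm wide, flush with the lid top, sticks out of the middle of each long side: one carries the T-head stud (-x side), the other the drilled pin (+x side). Axes: x from stud to pin, z up.
- stud (a point): T-head stud, upright steel on the case's -x ledge. Point: on its axis, level with the lid top; axes as the case's. Round neck 8 mm in diameter, 14 mm high; on it the head, a bar 38 mm long (along x), 11 mm wide (y), 6 mm thick, its top 20 mm above the lid. The pin stands 150 mm away along x.
- pin_hole (a point): Upright steel pin, 16 mm in diameter, on the case's +x ledge. Point: centre of its cross hole, 10.5 mm above the lid top; axes as the case's. The hole is 6 x 6 mm, runs right through along y and is open at both sides; the clip may enter from either. The pin's top is 22 mm above the lid; the last 4 mm taper to 9 mm in diameter.
- bar_grip (a point): Locking bar, loose: steel flat 194 x 40 x 4 mm, about 230 g, lying with its black handle up. Point: centre of the handle (70 mm long in x, 16 mm wide in y, 22 mm high), 15 mm above the bar's underside. Axes: x along the bar from the oblong eye to the round hole, z up on the handle side. The bar ends at x = -100 and +94 mm.
- bar_eye (a point): Centre of the bar's oblong eye, x = -75 mm from the handle, half-way through the 4 mm thickness; axes as bar_grip. Eye 30 mm (x) x 17 mm (y), then a 10 mm web to the bar's end. It is shorter than the stud's head, so it passes only tilted: hole end raised about 30 degrees, web slid under the head towards the neck, then levelled and drawn back to centre.
- bar_hole (a point): Centre of the bar's round hole, 19 mm in diameter, x = +75 mm from the handle, half-way through the thickness; axes as bar_grip. It goes over the pin.
- clip_coil (a point): Spring clip (R-shaped cotter, 4 mm steel wire, 50 g), loose, lying flat. Point: centre of its double coil, the place to grip: 20 mm across y with flat sides (x -9 to +8 mm), 8 mm high, the point 4 mm above the underside. x points to the tip of the straight leg, which runs at y = -8 mm, 2 mm above the underside, to x = 70 mm. The sprung bow lies on its +y side, to x = 68 mm.
- clip_seat (a point): Point on the straight leg's centre line, x = 34, y = -8 mm from the coil's centre, 2 mm above the clip's underside: the pin's axis sits here once the bow has snapped round it. Axes as clip_coil.
- clip_bow (a joint): How far the clip's bow is sprung open, rad: 0 at rest, about 0.1 while it rides over the pin, below 0.05 once it has snapped round. Pushing it over takes about 5 to 10 N along the leg; the leg then hangs a little loose in the hole (sags up to 0.17 rad).
- container: Bystander, loose: plywood model cargo container 66 x 140 mm, 68 mm high. Origin: centre of its underside.
- ruin: Bystander, loose: black plastic model ruin, base 80 x 100 mm, walls up to 110 mm high. Origin: centre of its underside.
- walker: Bystander, loose: grey model walker on a round black base 50 mm in diameter, 67 mm high. Origin: centre of its underside.
- tokens: Bystander, loose: white compartment tray with tokens, 76 x 120 mm, 26 mm high. Origin: centre of its underside.
Mind the look-alikes: they are no part of the job. Leave any blue or red look-alike of the part that bears clip_coil alone.

How it is judged:
On the way:
1. the bar lies flat on the lid, its oblong eye round the stud under the T-head and its round hole over the pin (horizontal distance between bar_eye and stud below 0.006 m and horizontal distance between bar_hole and pin_hole below 0.005 m and z of each of bar_eye, bar_hole in the frame of stud below 0.007 m and angle between bar_grip's own z axis and vertical below 0.06 rad), for 0.2 s.
At the end, for the whole second after the job is handed in: Bar flat on the lid (within 0.06 rad, both ends down to 5 mm), eye centred on the stud under the T-head (6 mm), round hole over the pin (5 mm); clip seat within 6 mm of the cross hole's centre, leg along the hole (0.25 rad), bow sprung shut (below 0.06 rad); both let go (all of step 1 and distance between clip_seat and pin_hole below 0.006 m and angle between the x axis of clip_coil and the y axis of pin_hole, either way round below 0.25 rad and value of joint clip_bow below 0.06 rad); the robot touches nothing.
It fails at once if a bystander piece is shifted by more than 30 mm or tipped over (distance of any of container, ruin, walker, tokens from where it was at the start of the episode above 0.03 m or angle between any of container, ruin, walker, tokens's own z axis and vertical above 0.5 rad).
It also fails if it takes over 67 s, if anything falls off the work surface, if the arm or the gripper's body presses on something with over 40 N, if the wrist force passes 120 N, or if a joint passes its speed limit or range.

## Working session

There is one attempt and no reset: what is moved stays moved. The work goes in short steps, Python scripts to look and compute and a tool call to move; the robot and the scene stay as the last step left them, time stands still between calls to the robot, and variables do not carry over. Pictures are saved under pics/ and viewed, at most 10 in all, crops included, and the job is handed in when it is done.

Besides the shell and the picture viewer there is one more tool, called after ">>>" as a command line: name --argument value ..., lists and objects as JSON in quotes. apply_moves: Moves the arm, as the interface text tells. Its arguments: {"type":"object","properties":{"moves":{"type":"array","items":{"type":"array"}},"gripper":{"type":"number"}},"required":["moves"]}

```bash
mkdir -p pics; python3 - <<'E'
from rig import ctrl
import cv2,numpy as np
for n in ["scene","side"]:
    cv2.imwrite(f"pics/{n}0.png",ctrl.capture(n)[:,:,::-1])
    c=ctrl.get_calibration(n);print(n,c['fx'],c['cx'],c['cy'],np.round(-np.array(c['R']).T@c['t'],3),np.round(c['R'],3).tolist())
s=ctrl.read_state();print(s);cv2.imwrite("pics/wrist0.png",ctrl.capture("wrist")[:,:,::-1])
print(ctrl.get_calibration("wrist"))
E
```

```text
scene 390.7759216475369 278.6834595989007 214.07310237886986 [ 0.743 -0.418  0.887] [[0.823, 0.568, 0.012], [0.484, -0.69, -0.538], [-0.297, 0.449, -0.843]]
side 386.51690757401434 282.37920291237657 207.1320740653284 [0.353 0.733 0.618] [[-0.996, -0.091, -0.016], [-0.042, 0.601, -0.798], [0.082, -0.794, -0.603]]
{'clock': 0.1, 'joints': array([ 1.07737452e+00,  3.51140879e-01,  1.65233963e+00, -2.39472139e-06,
        1.13911706e+00, -8.46136249e-02]), 'joint_velocities': array([ 0.00081709, -0.00217921, -0.00303109,  0.00022103,  0.00037464,
       -0.00045674]), 'joint_torque': array([-2.99265512e-04, -4.98026812e+01, -2.85706168e+01,  7.00372481e-02,
        2.38652236e-02, -4.51132610e-05]), 'tcp_pos': array([0.21848491, 0.50443741, 0.24318575]), 'tcp_rot': array([[-9.17595622e-01,  3.97514842e-01, -4.74055651e-04],
       [ 3.97515116e-01,  9.17595198e-01, -8.86078082e-04],
       [ 8.27620002e-05, -1.00150566e-03, -9.99999495e-01]]), 'wrist_force': array([ 0.33599055, -0.31201142, -0.03533401]), 'torque': array([-0.02539774,  0.03861686, -0.05166263]), 'gripper_force': 0.0, 'grip_width': 1.0024056289353274}
{'fx': 289.4978759137424, 'fy': 289.4978759137424, 'cx': 279.1748105082233, 'cy': 208.78079115154102, 'tool_from_camera': array([[ 1.05750364e-03, -9.55214981e-01, -2.95910835e-01,
         8.27277415e-02],
       [ 9.99999420e-01,  9.49023868e-04,  5.10225355e-04,
         6.66738841e-04],
       [-2.06548458e-04, -2.95911203e-01,  9.55215430e-01,
        -1.40786056e-01],
       [ 0.00000000e+00,  0.00000000e+00,  0.00000000e+00,
         1.00000000e+00]])}
```

View pics/scene0.png

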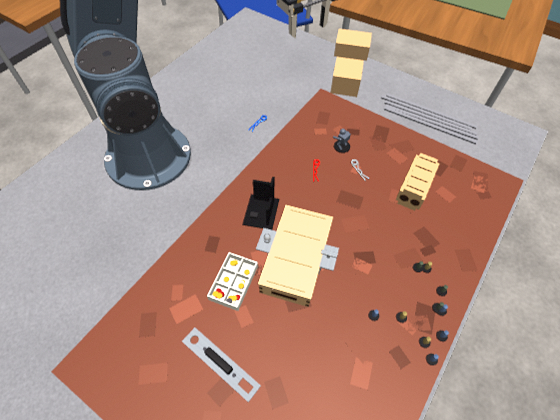

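View pics/side0.png

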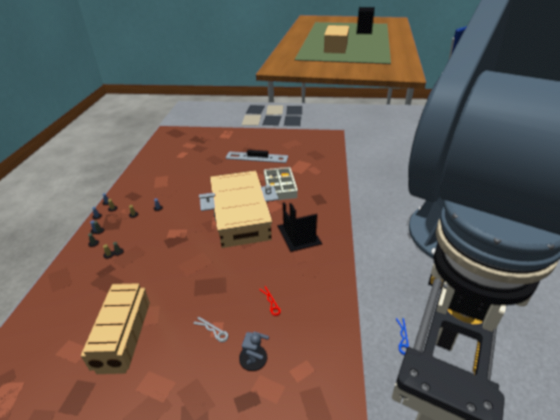

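Three clips in the scene picture: blue (258,123), red (316,170) and plain steel (360,170). Steel fits, since the coloured ones are the look-alikes. The bar is at (220,363) and the case at (297,255). I'll check these in one enlarged montage.

```bash
python3 - <<'E'
import cv2,numpy as np
a=cv2.imread("pics/scene0.png");b=cv2.imread("pics/side0.png")
def c(i,x,y,w,h,W,H):return cv2.resize(i[y:y+h,x:x+w],(W,H),interpolation=cv2.INTER_CUBIC)
t=np.hstack([c(a,175,325,90,75,360,300),c(a,250,220,100,70,428,300)])
u=np.hstack([c(a,340,150,40,40,300,300),c(b,190,185,100,30,488,146).repeat(1,0) if 0 else c(b,190,170,100,62,488,300)])
cv2.imwrite("pics/m1.png",np.vstack([t,u]))
E
```

```text
(no output)
```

View pics/m1.png

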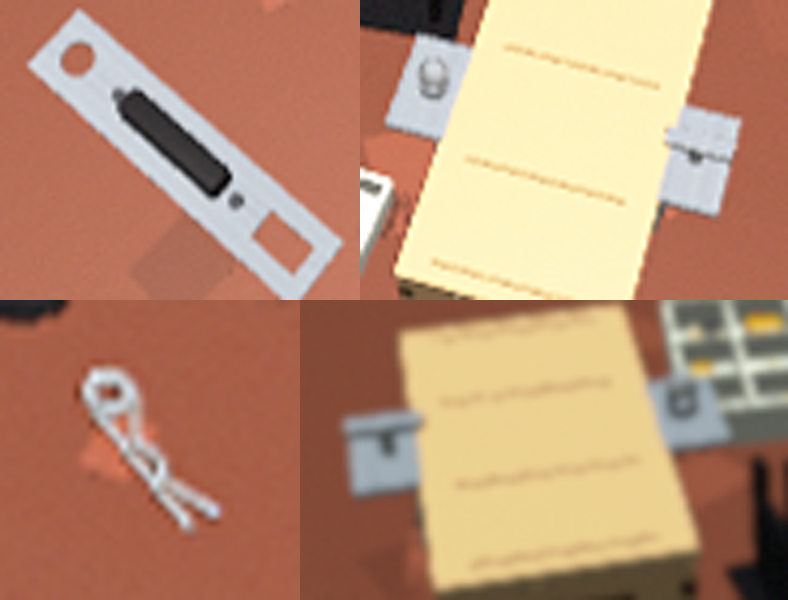

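Scene montage: the pin is on the left ledge, about (267,237). The T-stud is on the right ledge, about (329,254). Bar hole is at (194.5,339.5) and its eye at (246,386). The steel clip has its coil at (354,162), with the straight leg's tip at (365,180) and the bow to its upper right.

```bash
cat > h.py <<'E'
import numpy as np,cv2
from rig import ctrl
def ray(name,px,T=None):
    c=ctrl.get_calibration(name)
    d=np.array([(px[0]-c['cx'])/c['fx'],(px[1]-c['cy'])/c['fy'],1])
    if name=="wrist":
        M=T@c['tool_from_camera'];return M[:3,3],M[:3,:3]@d
    R=np.array(c['R']);return -R.T@c['t'],R.T@d
def plane(name,px,z,T=None):
    o,d=ray(name,px,T);return o+d*(z-o[2])/d[2]
def proj(name,X,T=None):
    c=ctrl.get_calibration(name)
    if name=="wrist":
        M=np.linalg.inv(T@c['tool_from_camera']);p=M[:3,:3]@X+M[:3,3]
    else:p=np.array(c['R'])@X+c['t']
    return np.array([c['cx']+c['fx']*p[0]/p[2],c['cy']+c['fy']*p[1]/p[2]])
def pose():
    s=ctrl.read_state();T=np.eye(4);T[:3,:3]=s['tcp_rot'];T[:3,3]=s['tcp_pos'];return T
def snap(fn):
    T=pose();i=ctrl.capture("wrist")[:,:,::-1].copy();cv2.imwrite(f"pics/{fn}.png",i);np.save(f"pics/{fn}.npy",T);return T,i
E
python3 - <<'E'
from h import *
for n,p,z in [("hole",(194.5,339.5),.007),("eye",(246.2,385.7),.007),("pintop",(267,235),.085),("thead",(329.4,253.9),.083),("coil",(354.3,162),.007),("tip",(364.9,180),.005),
 ("lidc",((364+0)/1,1),.063)][:6]: print(n,plane("scene",p,z).round(4))
for n,p,z in [("pintopS",(190+(683-300)/4.88,170+84/4.84),.085),("tS",(190+(383-300)/4.88,170+120/4.84),.083)]:print(n,plane("side",p,z).round(4))
for n,p in [("ruin",(262,218)),("tray",(233,290)),("walk",(342,148)),("cont",(412,195))]: print(n,plane("scene",p,.003).round(3))
E
```

```text
hole [ 0.4668 -0.3276  0.007 ]
eye [ 0.6179 -0.3381  0.007 ]
pintop [ 0.4706 -0.0552  0.085 ]
thead [ 0.6162 -0.0128  0.083 ]
coil [0.5111 0.3262 0.007 ]
tip [0.5674 0.2867 0.005 ]
pintopS [ 0.4672 -0.0472  0.085 ]
tS [ 0.612  -0.0085  0.083 ]
ruin [0.402 0.017 0.003]
tray [ 0.464 -0.187  0.003]
walk [0.453 0.357 0.003]
cont [0.699 0.317 0.003]
```

>>> apply_moves --moves '[[[-45,-6,5],[0,0,0]],[[-45,-6,5],[0,0,0]],[[-45,-6,5],[0,0,0]],[[-45,-6,5],[0,0,0]],[[-45,-6,5],[0,0,0]]]'

```text
clock: 0.65
tcp_pos: [0.4145, 0.3865, 0.2183]
tcp_rot: [[-0.918, 0.397, -0.0], [0.397, 0.918, -0.0], [0.0, -0.0, -1.0]]
wrist_force: [0.7, 2.1, -0.3]
grip_width: 0.999
gripper_force: 0.0
```

>>> apply_moves --moves '[[[-45,-6,5],[0,0,0]],[[-45,-6,5],[0,0,0]],[[-45,-6,5],[0,0,0]],[[0,0,0],[0,0,0]]]'

```text
clock: 1.05
tcp_pos: [0.5332, 0.3144, 0.2024]
tcp_rot: [[-0.916, 0.401, -0.0], [0.401, 0.916, -0.001], [-0.0, -0.001, -1.0]]
wrist_force: [-1.4, 0.1, 0.3]
grip_width: 1.0
gripper_force: 0.0
```

```bash
python3 - <<'E'
from h import *
T,i=snap("clip1");print(T.round(3))
for p in [(.511,.326,.007),(.567,.287,.005)]:print(proj("wrist",np.array(p),T).round())
E
```

```text
[[-0.916  0.401 -0.     0.533]
 [ 0.401  0.916 -0.001  0.314]
 [-0.    -0.001 -1.     0.202]
 [ 0.     0.     0.     1.   ]]
[280. 171.]
[269. 224.]
```

>>> apply_moves --moves '[[[-18,-39,-5],[0,0,0]],[[-18,-39,-5],[0,0,0]],[[-18,-39,-5],[0,0,0]],[[-18,-39,-5],[0,0,0]],[[-18,-39,-5],[0,0,0]]]'

```text
clock: 1.6
tcp_pos: [0.534, 0.1022, 0.229]
tcp_rot: [[-0.918, 0.396, -0.0], [0.396, 0.918, 0.0], [0.0, 0.0, -1.0]]
wrist_force: [0.7, 0.5, 0.2]
grip_width: 0.997
gripper_force: 0.0
```

>>> apply_moves --moves '[[[-18,-39,-5],[0,0,0]],[[-18,-39,-5],[0,0,-8]],[[-18,-39,-5],[0,0,-8]],[[0,0,0],[0,0,-4]],[[0,0,0],[0,0,0]]]'

```text
clock: 2.1
tcp_pos: [0.5436, -0.0254, 0.2437]
tcp_rot: [[-0.998, 0.06, -0.0], [0.06, 0.998, 0.0], [0.0, 0.0, -1.0]]
wrist_force: [-0.2, -0.1, 0.1]
grip_width: 0.997
gripper_force: 0.0
```

```bash
python3 - <<'E'
from h import *
T,i=snap("case1");print(T.round(3))
print(proj("wrist",np.array((.468,-.051,.085)),T),proj("wrist",np.array((.614,-.01,.083)),T))
b=cv2.imread("pics/clip1.png")
c=cv2.resize(b[140:260,220:340],(400,400),interpolation=cv2.INTER_CUBIC)
d=cv2.resize(i[60:360,130:430],(400,400),interpolation=cv2.INTER_CUBIC)
cv2.imwrite("pics/m2.png",np.hstack([c,d]))
E
```

```text
[[-0.998  0.06  -0.     0.544]
 [ 0.06   0.998  0.    -0.025]
 [ 0.     0.    -1.     0.244]
 [ 0.     0.     0.     1.   ]]
[248.31102438 128.08477591] [295.44688078 257.37022352]
```

View pics/m2.png

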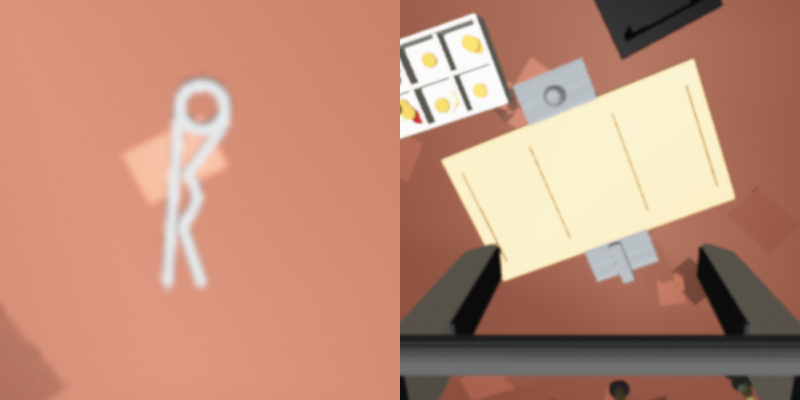

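Case view: pin top at about (245,131) and T-head at about (295,256) in the wrist frame. The clip's straight leg is at the left. Next the bar, at the same relative height.

>>> apply_moves --moves '[[[-3,-44,11],[0,0,0]],[[-3,-44,11],[0,0,0]],[[-3,-44,11],[0,0,0]],[[-3,-44,11],[0,0,0]],[[-3,-44,11],[0,0,0]]]'

```text
clock: 2.65
tcp_pos: [0.5459, -0.246, 0.1882]
tcp_rot: [[-0.998, 0.06, -0.0], [0.06, 0.998, 0.0], [0.0, 0.0, -1.0]]
wrist_force: [0.4, 0.1, 0.5]
grip_width: 1.0
gripper_force: 0.0
```

>>> apply_moves --moves '[[[-3,-44,11],[0,0,0]],[[-3,-44,11],[0,0,0]],[[0,0,0],[0,0,0]]]'

```text
clock: 2.95
tcp_pos: [0.5459, -0.3366, 0.1647]
tcp_rot: [[-0.998, 0.064, -0.002], [0.064, 0.998, 0.001], [0.002, 0.0, -1.0]]
wrist_force: [-1.0, 0.8, 0.5]
grip_width: 0.999
gripper_force: 0.0
```

```bash
python3 - <<'E'
from h import *
T,i=snap("bar1");print(T.round(4))
b=cv2.imread("pics/case1.png")
def c(i,x,y,w,h,W,H):return cv2.resize(i[y:y+h,x:x+w],(W,H),interpolation=cv2.INTER_CUBIC)
L=np.vstack([c(b,210,100,75,56,400,299),c(b,260,226,75,56,400,299)])
R=c(i,200,70,134,200,400,598)
cv2.imwrite("pics/m3.png",np.hstack([L,R]))
E
```

```text
[[-9.979e-01  6.400e-02 -1.700e-03  5.459e-01]
 [ 6.400e-02  9.979e-01  5.000e-04 -3.366e-01]
 [ 1.700e-03  4.000e-04 -1.000e+00  1.647e-01]
 [ 0.000e+00  0.000e+00  0.000e+00  1.000e+00]]
```

View pics/m3.png

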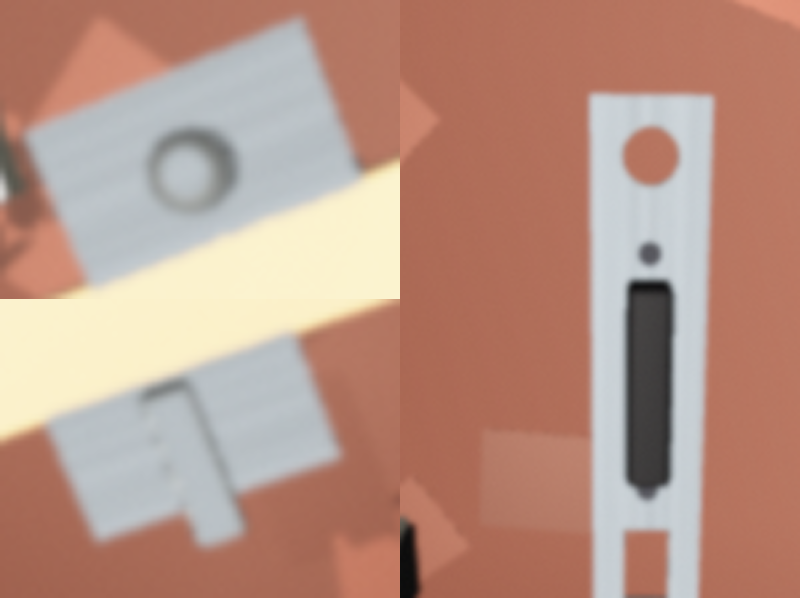

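```bash
python3 - <<'E'
from h import *
Tc=np.load("pics/case1.npy");Tb=np.load("pics/bar1.npy");Tk=np.load("pics/clip1.npy")
P=plane("wrist",(244.7,132.3),.085,Tc);S=plane("wrist",(296.6,257.2),.083,Tc)
a=lambda v:np.degrees(np.arctan2(v[1],v[0]))
print("pin",P,"stud",S,np.linalg.norm((P-S)[:2]),a(P-S))
for n,q in (("a",(210+5.333**-1*25,100+131/5.333)),("b",(210+300/5.333,100+18/5.333)),("c",(260+97/5.333,226+(543-299)/5.333)),("d",(260+340/5.333,226+(456-299)/5.333))): 
  X=plane("wrist",q,.063,Tc);print(n,X)
H=plane("wrist",(284.1,122.3),.007,Tb);E=plane("wrist",(282.7,247.6),.007,Tb)
print("hole",H,"eyeedge",E,np.linalg.norm((H-E)[:2]),a(H-E))
h1=plane("wrist",(200+249/2.985,70+290/2.985),.029,Tb);h2=plane("wrist",(200+249/2.985,70+487/2.985),.029,Tb);print(h1,h2,(h1+h2)/2)
f=lambda x,y:(220+x*.3,140+y*.3)
C=plane("wrist",f(203,107),.007,Tk);t=plane("wrist",f(168,282),.005,Tk);l0=plane("wrist",f(177,130),.005,Tk)
print("coil",C,"tip",t,"legang",a(t-l0),np.linalg.norm(t-C))
E
```

```text
pin [ 0.47183952 -0.05497553  0.085     ] stud [ 0.61386012 -0.0086671   0.083     ] 0.14937979523162406 -161.94048996076606
a [ 0.46278352 -0.08877256  0.063     ]
b [ 0.44479897 -0.03233959  0.063     ]
c [ 0.64265219 -0.03166384  0.063     ]
d [0.62354755 0.02533472 0.063     ]
hole [ 0.4667092  -0.32590264  0.007     ] eyeedge [ 0.6015401  -0.33531034  0.007     ] 0.135158708573856 176.0087104712014
[ 0.50753834 -0.32928722  0.029     ] [ 0.57528913 -0.3332684   0.029     ] [ 0.54141374 -0.33127781  0.029     ]
coil [0.51292275 0.32606563 0.007     ] tip [0.56836813 0.28772714 0.005     ] legang -27.29125958897035 0.0674390848665118
```

>>> apply_moves --moves '[[[4.7,5.3,30],[0,0,0.3]],[[0,0,40],[0,0,0]],[[0,0,40],[0,0,0]],[[0,0,12],[0,0,0]],[[0,0,0],[0,0,0]]]'

```text
clock: 3.5
tcp_pos: [0.5421, -0.3268, 0.0438]
tcp_rot: [[-0.998, 0.064, -0.002], [0.064, 0.998, 0.002], [0.002, 0.002, -1.0]]
wrist_force: [-0.0, 0.1, 0.2]
grip_width: 1.001
gripper_force: 0.0
```

>>> apply_moves --moves '[[[0,-4,9],[0,0,0]],[[0,0,0],[0,0,0]]]'

```text
clock: 3.7
tcp_pos: [0.5424, -0.333, 0.0366]
tcp_rot: [[-0.998, 0.065, 0.001], [0.065, 0.998, -0.001], [-0.001, -0.001, -1.0]]
wrist_force: [-0.7, 0.1, -0.3]
grip_width: 1.001
gripper_force: 0.0
```

>>> apply_moves --moves '[[[0,0,0],[0,0,0]],[[0,0,0],[0,0,0]],[[0,0,0],[0,0,0]],[[0,0,0],[0,0,0]],[[0,0,0],[0,0,0]]]' --gripper 1

```text
clock: 4.2
tcp_pos: [0.5419, -0.3326, 0.0358]
tcp_rot: [[-0.998, 0.065, 0.0], [0.065, 0.998, -0.0], [-0.0, -0.0, -1.0]]
wrist_force: [-0.0, -0.6, -1.3]
grip_width: 0.618
gripper_force: 0.0
```

>>> apply_moves --moves '[[[0,0,0],[0,0,0]],[[0,0,0],[0,0,0]],[[0,0,0],[0,0,0]]]'

```text
clock: 4.5
tcp_pos: [0.5419, -0.3325, 0.0356]
tcp_rot: [[-0.998, 0.065, -0.0], [0.065, 0.998, 0.0], [0.0, 0.0, -1.0]]
wrist_force: [-0.8, -0.9, -0.6]
grip_width: 0.364
gripper_force: 0.0
```

>>> apply_moves --moves '[[[0,0,0],[0,0,0]],[[0,0,0],[0,0,0]],[[0,0,0],[0,0,0]],[[0,0,0],[0,0,0]],[[0,0,-10],[0,0,0]]]'

```text
clock: 5.0
tcp_pos: [0.5411, -0.332, 0.0447]
tcp_rot: [[-0.998, 0.065, -0.002], [0.065, 0.998, 0.002], [0.002, 0.001, -1.0]]
wrist_force: [0.4, 0.5, -2.4]
grip_width: 0.167
gripper_force: 30.0
```

>>> apply_moves --moves '[[[0,0,-40],[0,0,0]],[[0,0,-40],[0,0,0]],[[0,0,-40],[0,0,0]],[[0,0,-10],[0,0,0]],[[0,0,0],[0,0,0]]]'

```text
clock: 5.5
tcp_pos: [0.5422, -0.3328, 0.1771]
tcp_rot: [[-0.998, 0.065, 0.002], [0.065, 0.998, -0.002], [-0.002, -0.001, -1.0]]
wrist_force: [-0.1, 0.8, -2.9]
grip_width: 0.171
gripper_force: 30.0
```

```bash
cat >> h.py <<'E'
from scipy.spatial.transform import Rotation as Ro
STUD=np.array([.6139,-.0087,.063]);YAW=np.radians(198.)
c_=np.array([np.cos(YAW),np.sin(YAW),0]);zz=np.array([0,0,1.]);n_=np.cross(zz,c_)
def bart(xw,zw,th,dy=0,u0=-0.5,h=32.6):
    "TCP pose with web inner top corner at xw,zw mm (case frame at stud), pitch th deg"
    t=np.radians(th);bx=c_*np.cos(t)+zz*np.sin(t);bz=-c_*np.sin(t)+zz*np.cos(t)
    p=STUD+(c_*xw+zz*zw+n_*dy+bx*(u0+90)+bz*(h-4))/1000
    T=np.eye(4);T[:3,:3]=np.c_[bx,np.cross(-bz,bx),-bz];T[:3,3]=p;return T
def step(A,B):
    d=A[:3,:3].T@(B[:3,3]-A[:3,3])*1000;r=Ro.from_matrix(A[:3,:3].T@B[:3,:3]).as_rotvec(degrees=True)
    return d.round(1).tolist(),r.round(2).tolist()
def show(*P):
    for A,B in zip(P,P[1:]):print(*step(A,B))
E
python3 - <<'E'
from h import *
A=bart(-26,60,30);T0=pose();M=T0.copy();M[:3,3]=A[:3,3]
M2=bart(-26,60,0);M2[:3,3]=A[:3,3]
print(A[:3,3],T0[:3,3]);show(T0,M,M2,A)
E
```

```text
[ 0.57851188 -0.0201983   0.19251833] [ 0.54222763 -0.33281225  0.17713163]
[-16.0, 314.3, -15.8] [0.0, 0.0, 0.0]
[0.0, 0.0, 0.0] [-0.11, 0.11, -21.72]
[0.0, 0.0, 0.0] [-0.0, 30.0, -0.0]
```

>>> apply_moves --moves '[[[-2.3,45,-2.3],[0,0,0]],[[-2.3,45,-2.3],[0,0,0]],[[-2.3,45,-2.3],[0,0,0]],[[-2.3,45,-2.3],[0,0,0]],[[-2.3,45,-2.3],[0,0,0]]]'

```text
clock: 6.0
tcp_pos: [0.5669, -0.1068, 0.1849]
tcp_rot: [[-0.998, 0.065, -0.003], [0.065, 0.998, 0.001], [0.004, 0.001, -1.0]]
wrist_force: [1.3, 0.4, -2.7]
grip_width: 0.171
gripper_force: 30.0
```

>>> apply_moves --moves '[[[-2.3,45,-2.3],[0,0,0]],[[-2.3,44.3,-2.3],[0,0,0]],[[0,0,0],[0,0,-7.2]],[[0,0,0],[0,0,-7.2]],[[0,0,0],[0,0,-7.3]]]'

```text
clock: 6.5
tcp_pos: [0.5773, -0.0194, 0.1893]
tcp_rot: [[-0.949, -0.314, -0.004], [-0.314, 0.949, 0.0], [0.004, 0.002, -1.0]]
wrist_force: [0.5, -1.1, -2.4]
grip_width: 0.173
gripper_force: 30.0
```

>>> apply_moves --moves '[[[0,0,0],[0,7.5,0]],[[0,0,0],[0,7.5,0]],[[0,0,0],[0,7.5,0]],[[0,0,0],[0,7.5,0]],[[0,0,0],[0,0,0]]]'

```text
clock: 7.0
tcp_pos: [0.578, -0.0194, 0.1875]
tcp_rot: [[-0.819, -0.31, -0.482], [-0.268, 0.951, -0.155], [0.507, 0.002, -0.862]]
wrist_force: [0.7, 0.8, -2.3]
grip_width: 0.175
gripper_force: 30.0
```

```bash
python3 - <<'E'
from h import *
T,i=snap("pre");A=bart(-26,60,30);show(T,A)
print("expect hole", proj("wrist",T[:3,3]+T[:3,:3]@np.array([.0755,0,.0286]),T), "pin top",proj("wrist",np.array([.4718,-.055,.085]),T),"stud",proj("wrist",np.array([.6139,-.0087,.083]),T))
s=ctrl.capture("scene")[:,:,::-1];d=ctrl.capture("side")[:,:,::-1]
def c(i,x,y,w,h,W,H):return cv2.resize(np.ascontiguousarray(i)[y:y+h,x:x+w],(W,H),interpolation=cv2.INTER_CUBIC)
cv2.imwrite("pics/m4.png",np.hstack([i[:420,130:430],np.vstack([c(s,240,180,130,105,260,210),c(d,180,140,130,105,260,210)]),]))
E
```

```text
[2.3, -1.0, -4.5] [0.09, -0.44, 0.1]
expect hole [278.17745642 131.30911647] pin top [277.47618773 159.12773358] stud [277.10018238 320.42744488]
```

View pics/m4.png

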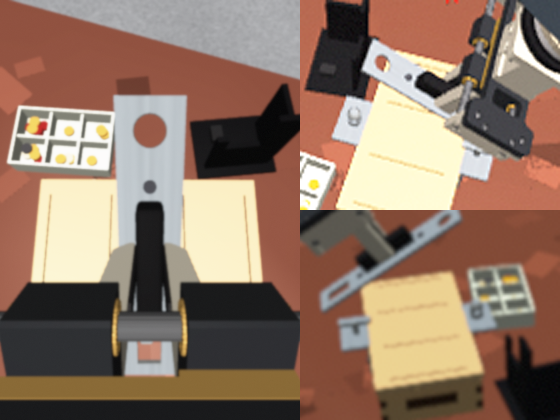

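```bash
python3 - <<'E'
from h import *
T=pose();show(T,bart(-25,28,30),bart(-25,16,30))
E
```

```text
[-14.6, -0.4, 26.3] [0.05, 0.09, 0.01]
[-6.0, -0.0, 10.4] [0.0, 0.0, 0.0]
```

>>> apply_moves --moves '[[[-7.3,0,13],[0,0,0]],[[-7.3,0,13],[0,0,0]],[[-6,0,10.4],[0,0,0]],[[0,0,0],[0,0,0]],[[0,0,0],[0,0,0]]]'

```text
clock: 7.65
tcp_pos: [0.5779, -0.0201, 0.1497]
tcp_rot: [[-0.824, -0.309, -0.476], [-0.267, 0.951, -0.154], [0.5, 0.0, -0.866]]
wrist_force: [0.1, -1.4, -2.5]
grip_width: 0.171
gripper_force: 30.0
```

```bash
python3 - <<'E'
from h import *
P=[]
for k in range(6):
    ctrl.capture("wrist");P.append(pose())
T=np.mean(P,0);print(np.std(P,0)[:3,3]*1000);show(T,bart(-24,11.2,30),bart(-6,11.2,30))
from rig import ctrl
d=ctrl.capture("side")[:,:,::-1];s=ctrl.capture("scene")[:,:,::-1]
f=lambda i,x,y:cv2.resize(np.ascontiguousarray(i)[y:y+70,x:x+90],(400,311),interpolation=cv2.INTER_CUBIC)
cv2.imwrite("pics/m5.png",np.hstack([f(d,180,170),f(s,290,220)]))
E
```

```text
[0.05247401 0.0175829  0.09908954]
[-1.8, -0.2, 6.6] [-0.0, 0.05, -0.03]
[15.6, 0.0, 9.0] [0.0, 0.0, 0.0]
```

View pics/m5.png

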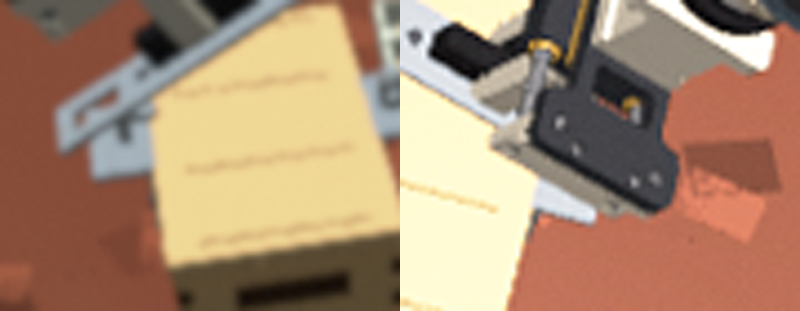

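>>> apply_moves --moves '[[[-1.8,0,6.6],[0,0,0]],[[0,0,0],[0,0,0]],[[0,0,0],[0,0,0]]]'

```text
clock: 8.35
tcp_pos: [0.5761, -0.0206, 0.143]
tcp_rot: [[-0.823, -0.309, -0.476], [-0.267, 0.951, -0.154], [0.501, 0.0, -0.866]]
wrist_force: [-0.1, -0.1, -1.9]
grip_width: 0.171
gripper_force: 30.0
```

>>> apply_moves --moves '[[[3.9,0,2.2],[0,0,0]],[[3.9,0,2.2],[0,0,0]],[[0,0,0],[0,0,0]],[[0,0,0],[0,0,0]]]'

```text
clock: 8.75
tcp_pos: [0.5678, -0.0234, 0.1436]
tcp_rot: [[-0.824, -0.309, -0.475], [-0.267, 0.951, -0.154], [0.5, -0.0, -0.866]]
wrist_force: [-0.3, 0.1, -2.8]
grip_width: 0.169
gripper_force: 30.0
```

```bash
python3 - <<'E'
from h import *
T=pose();show(T,bart(-6,11.2,30));print(ctrl.read_state()['wrist_force'],ctrl.read_state()['torque'])
E
```

```text
[7.7, -0.3, 4.3] [0.01, 0.01, -0.02]
[-0.25655406  0.14323759 -2.75181371] [ 0.1981723  -0.389014    0.03326462]
```

>>> apply_moves --moves '[[[3.8,0,2.1],[0,0,0]],[[3.9,0,2.2],[0,0,0]],[[0,0,0],[0,0,0]],[[0,0,0],[0,0,0]]]'

```text
clock: 9.15
tcp_pos: [0.5593, -0.0261, 0.1436]
tcp_rot: [[-0.824, -0.309, -0.476], [-0.267, 0.951, -0.154], [0.5, 0.0, -0.866]]
wrist_force: [0.7, -0.1, -3.0]
grip_width: 0.17
gripper_force: 30.0
```

```bash
python3 - <<'E'
from h import *
T=pose();W=[bart(-6,z,t) for z,t in((10.2,25),(9.4,20),(8.6,15),(7.8,10))];show(T,*W);show(W[-1],bart(-15,7.6,10))
print(ctrl.read_state()['torque'])
E
```

```text
[1.7, -0.3, 8.6] [0.01, -5.01, -0.02]
[1.8, -0.0, 8.6] [0.0, -5.0, 0.0]
[1.9, 0.0, 8.7] [-0.0, -5.0, -0.0]
[1.9, 0.0, 8.7] [-0.0, -5.0, 0.0]
[-8.9, -0.0, -1.4] [0.0, 0.0, 0.0]
[ 0.19384929 -0.40056823 -0.00294621]
```

>>> apply_moves --moves '[[[1.7,0,8.6],[0,-5,0]],[[1.8,0,8.6],[0,-5,0]],[[0,0,0],[0,0,0]],[[0,0,0],[0,0,0]]]'

```text
clock: 9.55
tcp_pos: [0.5491, -0.0296, 0.1305]
tcp_rot: [[-0.893, -0.308, -0.327], [-0.29, 0.951, -0.106], [0.344, -0.0, -0.939]]
wrist_force: [-1.3, -0.8, -2.6]
grip_width: 0.17
gripper_force: 30.0
```

>>> apply_moves --moves '[[[1.9,0,8.7],[0,-5,0]],[[1.9,0,8.7],[0,-5,0]],[[0,0,0],[0,0,0]],[[0,0,0],[0,0,0]]]'

```text
clock: 9.95
tcp_pos: [0.541, -0.0323, 0.1149]
tcp_rot: [[-0.936, -0.309, -0.168], [-0.304, 0.951, -0.054], [0.176, -0.0, -0.984]]
wrist_force: [0.4, -0.2, -1.9]
grip_width: 0.173
gripper_force: 30.0
```

```bash
python3 - <<'E'
from h import *
i=ctrl.capture("wrist")[:,:,::-1];T=pose();show(T,bart(-6,7.8,10),bart(-15,7.6,10))
print("pin top pred",proj("wrist",np.array([.4718,-.055,.085]),T),"hole pred",proj("wrist",T[:3,3]+T[:3,:3]@np.array([.0755,0,.0286]),T))
d=ctrl.capture("side")[:,:,::-1]
f=lambda i,x,y,w,h:cv2.resize(np.ascontiguousarray(i)[y:y+h,x:x+w],(400,400),interpolation=cv2.INTER_CUBIC)
cv2.imwrite("pics/m6.png",np.hstack([f(d,180,165,70,70),f(i,235,90,90,90)]))
E
```

```text
[0.8, -0.1, 0.5] [-0.01, -0.11, -0.01]
[-8.9, -0.0, -1.4] [0.0, 0.0, 0.0]
pin top pred [277.8854856  145.06736485] hole pred [278.10317926 131.45503914]
```

View pics/m6.png

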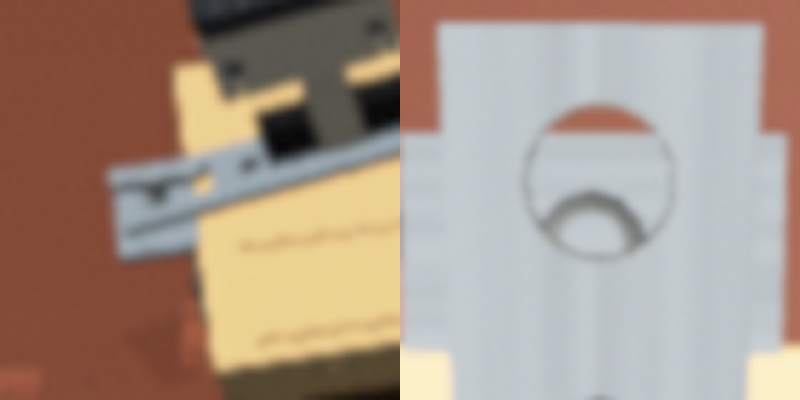

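Side: the T-head stands through the eye with the web beneath it. Wrist: the hole is at (279.8,131) and the pin at column 278.4, so I need about 0.8 mm sideways. Draw back, then level.

>>> apply_moves --moves '[[[-4,-0.4,-0.5],[0,0,0]],[[-4,-0.4,-0.5],[0,0,0]],[[0,0,0],[0,0,0]],[[0,0,0],[0,0,0]]]'

```text
clock: 10.45
tcp_pos: [0.5485, -0.0304, 0.1139]
tcp_rot: [[-0.937, -0.309, -0.166], [-0.304, 0.951, -0.054], [0.174, 0.0, -0.985]]
wrist_force: [-0.3, -0.4, -1.8]
grip_width: 0.168
gripper_force: 30.0
```

```bash
python3 - <<'E'
from h import *
T=pose();show(T,bart(-15,6.8,7,-.0),bart(-15,5.8,4),bart(-15,4.8,0));print(T.round(4)[:3,3])
E
```

```text
[0.6, 0.5, 5.0] [0.01, -3.03, -0.01]
[1.3, 0.0, 5.7] [-0.0, -3.0, -0.0]
[1.7, -0.0, 7.3] [-0.0, -4.0, -0.0]
[ 0.5485 -0.0304  0.1139]
```

>>> apply_moves --moves '[[[0.6,0,5],[0,-3,0]],[[0,0,0],[0,0,0]],[[0,0,0],[0,0,0]]]'

```text
clock: 10.75
tcp_pos: [0.5469, -0.0311, 0.1095]
tcp_rot: [[-0.944, -0.308, -0.117], [-0.306, 0.951, -0.038], [0.123, 0.0, -0.992]]
wrist_force: [-0.4, -0.0, -1.6]
grip_width: 0.167
gripper_force: 30.0
```

>>> apply_moves --moves '[[[0.6,0,2.8],[0,-1.5,0]],[[0.7,0,2.9],[0,-1.5,0]],[[0,0,0],[0,0,0]],[[0,0,0],[0,0,0]]]'

```text
clock: 11.15
tcp_pos: [0.5454, -0.0316, 0.104]
tcp_rot: [[-0.949, -0.309, -0.067], [-0.308, 0.951, -0.022], [0.071, -0.0, -0.997]]
wrist_force: [0.2, 0.2, -2.3]
grip_width: 0.167
gripper_force: 30.0
```

```bash
python3 - <<'E'
from h import *
T=pose();i=ctrl.capture("wrist")[:,:,::-1];show(T,bart(-15,5.8,4),bart(-15,4.8,0));print(ctrl.read_state()['wrist_force'],ctrl.read_state()['torque'])
cv2.imwrite("pics/low.png",cv2.resize(np.ascontiguousarray(i)[90:180,235:325],(500,500),interpolation=cv2.INTER_CUBIC))
E
```

```text
[0.1, 0.6, 0.4] [-0.01, -0.05, -0.02]
[1.7, -0.0, 7.3] [-0.0, -4.0, -0.0]
[-0.7192899   0.60491623 -2.05872784] [ 0.11457367 -0.06405308  0.02280857]
```

>>> apply_moves --moves '[[[0.8,0,3.7],[0,-2,0]],[[0.9,0,3.7],[0,-2,0]],[[0,0,0],[0,0,0]],[[0,0,0],[0,0,0]]]'

```text
clock: 11.6
tcp_pos: [0.5435, -0.0322, 0.0967]
tcp_rot: [[-0.951, -0.309, -0.001], [-0.309, 0.951, -0.0], [0.001, -0.0, -1.0]]
wrist_force: [0.6, 0.2, -2.2]
grip_width: 0.172
gripper_force: 30.0
```

```bash
python3 - <<'E'
from h import *
T=pose();show(T,bart(-15,4,0));print(ctrl.read_state()['wrist_force'],ctrl.read_state()['torque'])
E
```

```text
[0.3, 0.6, 1.1] [-0.01, -0.06, -0.02]
[ 0.57767487  0.22031724 -2.18877379] [ 0.05215008  0.00321193 -0.05026406]
```

>>> apply_moves --moves '[[[0,0,1],[0,0,0]],[[0,0,0.3],[0,0,0]],[[0,0,0],[0,0,0]],[[0,0,0],[0,0,0]]]'

```text
clock: 12.0
tcp_pos: [0.5437, -0.0322, 0.0956]
tcp_rot: [[-0.951, -0.309, 0.001], [-0.309, 0.951, -0.0], [-0.001, -0.0, -1.0]]
wrist_force: [-0.7, 1.0, 5.2]
grip_width: 0.168
gripper_force: 30.0
```

>>> apply_moves --moves '[[[0,0,0],[0,0,0]],[[0,0,0],[0,0,0]],[[0,0,0],[0,0,0]],[[0,0,0],[0,0,0]],[[0,0,0],[0,0,0]]]' --gripper 0

```text
clock: 12.5
tcp_pos: [0.5432, -0.0322, 0.095]
tcp_rot: [[-0.951, -0.309, -0.0], [-0.309, 0.951, 0.0], [0.0, 0.0, -1.0]]
wrist_force: [0.2, 1.0, 0.7]
grip_width: 0.551
gripper_force: 0.0
```

>>> apply_moves --moves '[[[0,0,-15],[0,0,0]],[[0,0,-35],[0,0,0]],[[0,0,-45],[0,0,0]],[[0,0,-35],[0,0,0]],[[0,0,0],[0,0,0]]]'

```text
clock: 13.0
tcp_pos: [0.5451, -0.0325, 0.2297]
tcp_rot: [[-0.951, -0.309, 0.008], [-0.309, 0.951, -0.001], [-0.007, -0.003, -1.0]]
wrist_force: [1.3, -0.5, -0.1]
grip_width: 0.972
gripper_force: 0.0
```

```bash
python3 - <<'E'
from h import *
ctrl.capture("wrist");ctrl.capture("wrist");T,i=snap("after");print(T[:3,3])
B=bart(-15,4,0)
o=B[:3,3].copy()
for n,p in [("hole",STUD+c_*.15+zz*.004),("eye",STUD+zz*.004),("pintop",STUD+c_*.15+zz*.022)]:print(n,proj("wrist",p,T))
# clip approach pose
K=np.radians(-27.8+180)
G=np.eye(4);G[:3,:3]=np.c_[[np.cos(K),np.sin(K),0],[np.sin(K),-np.cos(K),0],[0,0,-1]]
G[:3,3]=[.5129,.3261,.12]
M=T.copy();M[:3,3]=G[:3,3];show(T,M,G)
E
```

```text
[ 0.54321005 -0.03220352  0.22515711]
hole [279.20131546 126.10527343]
eye [279.11342122 262.13316273]
pintop [279.17688612 126.55894583]
[-81.7, 350.2, 105.1] [0.0, 0.0, 0.0]
[0.0, 0.0, 0.0] [-0.0, 0.05, 45.78]
```

>>> apply_moves --moves '[[[-10.2,43.8,0],[0,0,0]],[[-10.2,43.8,0],[0,0,0]],[[-10.2,43.8,10],[0,0,0]],[[-10.2,43.8,10],[0,0,0]],[[-10.2,43.8,10],[0,0,0]]]' --gripper 0.55

```text
clock: 13.65
tcp_pos: [0.523, 0.1934, 0.193]
tcp_rot: [[-0.951, -0.309, -0.003], [-0.309, 0.951, -0.001], [0.003, 0.0, -1.0]]
wrist_force: [0.5, 0.3, -0.3]
grip_width: 0.62
gripper_force: 0.0
```

>>> apply_moves --moves '[[[-10.2,43.8,10],[0,0,0]],[[-10.2,43.8,10],[0,0,0]],[[-10.2,43.8,10],[0,0,0]],[[0,0,0],[0,0,7.6]],[[0,0,0],[0,0,7.6]]]'

```text
clock: 14.15
tcp_pos: [0.5113, 0.3271, 0.1624]
tcp_rot: [[-0.999, -0.045, -0.004], [-0.045, 0.999, -0.002], [0.004, -0.002, -1.0]]
wrist_force: [0.7, 0.3, 0.5]
grip_width: 0.452
gripper_force: 0.0
```

>>> apply_moves --moves '[[[0,0,0],[0,0,7.6]],[[0,0,0],[0,0,7.6]],[[0,0,0],[0,0,7.6]],[[0,0,0],[0,0,7.6]],[[0,0,0],[0,0,0]]]'

```text
clock: 14.65
tcp_pos: [0.512, 0.3259, 0.1633]
tcp_rot: [[-0.885, 0.465, -0.003], [0.465, 0.885, -0.001], [0.002, -0.002, -1.0]]
wrist_force: [0.3, -0.4, -0.3]
grip_width: 0.453
gripper_force: 0.0
```

```bash
python3 - <<'E'
from h import *
ctrl.capture("wrist");ctrl.capture("wrist");T,i=snap("clip2");print(T.round(4))
p=proj("wrist",np.array([.5129,.3261,.007]),T);q=proj("wrist",np.array([.5684,.2877,.005]),T);print(p,q, "red",plane("scene",(316,170),.005))
x0,y0=int((p+q)[0]/2)-50,int((p+q)[1]/2)-50;print(x0,y0)
b=cv2.imread("pics/after.png")
f=lambda i,x,y,w,h,W,H:cv2.resize(np.ascontiguousarray(i)[y:y+h,x:x+w],(W,H),interpolation=cv2.INTER_CUBIC)
cv2.imwrite("pics/m7.png",np.hstack([f(i,x0,y0,100,120,500,600),np.vstack([f(b,249,100,60,60,300,300),f(b,249,232,60,60,300,300)])]))
E
```

```text
[[-0.8878  0.4602 -0.0018  0.5123]
 [ 0.4602  0.8878 -0.001   0.326 ]
 [ 0.0011 -0.0017 -1.      0.1638]
 [ 0.      0.      0.      1.    ]]
[279.01130944 200.98381838] [271.47577487 256.97762806] red [0.43430893 0.23751491 0.005     ]
225 178
```

View pics/m7.png

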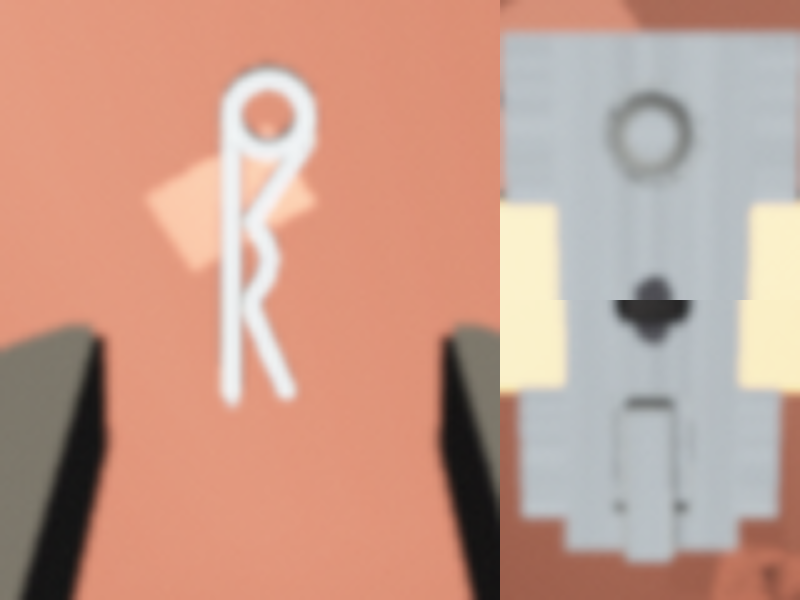

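```bash
python3 - <<'E'
from h import *
T=np.load("pics/clip2.npy");A=np.load("pics/after.npy");P=pose()
print("pin",plane("wrist",(279.0,127.4),.085,A));C=plane("wrist",(278.8,200.8),.009,T);print(C)
print(P[:3,3],P[:3,:3].T@(C-P[:3,3])*1000)
E
```

```text
pin [ 0.47145299 -0.05493467  0.085     ]
[0.51212326 0.32625391 0.009     ]
[0.51236607 0.32608004 0.16415945] [  0.1687752    0.24078213 155.15945764]
```

>>> apply_moves --moves '[[[0.2,0.2,40],[0,0,0]],[[0,0,45],[0,0,0]],[[0,0,35],[0,0,0]],[[0,0,10],[0,0,0]],[[0,0,0],[0,0,0]]]'

```text
clock: 15.3
tcp_pos: [0.5121, 0.3262, 0.0341]
tcp_rot: [[-0.887, 0.462, -0.002], [0.462, 0.887, -0.001], [0.001, -0.002, -1.0]]
wrist_force: [1.5, -0.3, 0.3]
grip_width: 0.451
gripper_force: 0.0
```

>>> apply_moves --moves '[[[0,0,0],[0,0,0]],[[0,0,0],[0,0,0]]]'

```text
clock: 15.5
tcp_pos: [0.5136, 0.3271, 0.037]
tcp_rot: [[-0.886, 0.463, 0.003], [0.463, 0.886, 0.001], [-0.002, 0.002, -1.0]]
wrist_force: [-1.0, -1.0, 0.2]
grip_width: 0.452
gripper_force: 0.0
```

>>> apply_moves --moves '[[[0,0,4],[0,0,0]],[[0,0,0],[0,0,0]],[[0,0,0],[0,0,0]],[[0,0,0],[0,0,0]],[[0,0,0],[0,0,0]]]'

```text
clock: 16.0
tcp_pos: [0.5127, 0.3265, 0.0312]
tcp_rot: [[-0.886, 0.464, 0.0], [0.464, 0.886, 0.0], [-0.0, 0.0, -1.0]]
wrist_force: [-0.2, 0.5, 0.4]
grip_width: 0.451
gripper_force: 0.0
```

```bash
python3 - <<'E'
from h import *
for k in range(2):ctrl.capture("wrist")
print(pose().round(4))
E
```

```text
[[-8.860e-01  4.637e-01  0.000e+00  5.126e-01]
 [ 4.637e-01  8.860e-01  0.000e+00  3.266e-01]
 [-0.000e+00  1.000e-04 -1.000e+00  3.110e-02]
 [ 0.000e+00  0.000e+00  0.000e+00  1.000e+00]]
```

>>> apply_moves --moves '[[[0,0,1.8],[0,0,0]],[[0,0,0],[0,0,0]],[[0,0,0],[0,0,0]]]'

```text
clock: 16.4
tcp_pos: [0.5126, 0.3265, 0.0292]
tcp_rot: [[-0.886, 0.464, -0.0], [0.464, 0.886, -0.0], [0.0, -0.0, -1.0]]
wrist_force: [-0.4, -0.2, 0.4]
grip_width: 0.452
gripper_force: 0.0
```

>>> apply_moves --moves '[[[0,0,0],[0,0,0]],[[0,0,0],[0,0,0]],[[0,0,0],[0,0,0]],[[0,0,0],[0,0,0]],[[0,0,0],[0,0,0]]]' --gripper 1

```text
clock: 16.9
tcp_pos: [0.5126, 0.3265, 0.0293]
tcp_rot: [[-0.886, 0.464, -0.0], [0.464, 0.886, -0.0], [-0.0, -0.0, -1.0]]
wrist_force: [0.7, -1.0, 0.5]
grip_width: 0.207
gripper_force: 29.9
```

>>> apply_moves --moves '[[[0,0,0],[0,0,0]],[[0,0,0],[0,0,0]]]'

```text
clock: 17.1
tcp_pos: [0.5126, 0.3265, 0.0293]
tcp_rot: [[-0.886, 0.464, -0.0], [0.464, 0.886, -0.0], [-0.0, -0.0, -1.0]]
wrist_force: [-0.3, 0.2, 0.6]
grip_width: 0.213
gripper_force: 29.9
```

```bash
cat >> h.py <<'E'
PH=np.array([.4714,-.0550,.0735])
def clipt(back,dz=0,dy=0):
    T=np.eye(4);T[:3,:3]=np.c_[n_,c_,-zz];T[:3,3]=PH-T[:3,:3]@(np.array([.3-34-back,-8+dy,24.3+dz])/1000);return T
E
python3 - <<'E'
from h import *
T=pose();L=T.copy();L[2,3]=.20;M=L.copy();M[:2,3]=clipt(54)[:2,3];G=clipt(54);G[2,3]=.2
show(T,L,M,G);print(clipt(54)[:3,3],clipt(0)[:3,3])
E
```

```text
[-0.0, -0.0, -170.7] [0.0, 0.0, 0.0]
[-197.4, -424.2, 0.0] [0.0, 0.0, 0.0]
[0.0, 0.0, 0.0] [-0.0, -0.0, -135.62]
[ 0.49089234 -0.14087979  0.0978    ] [ 0.47420542 -0.08952274  0.0978    ]
```

>>> apply_moves --moves '[[[0,0,-20],[0,0,0]],[[0,0,-40],[0,0,0]],[[0,0,-45],[0,0,0]],[[0,0,-45],[0,0,0]],[[0,0,-20],[0,0,0]]]'

```text
clock: 17.6
tcp_pos: [0.5136, 0.3271, 0.2036]
tcp_rot: [[-0.886, 0.464, 0.005], [0.464, 0.886, 0.003], [-0.003, 0.004, -1.0]]
wrist_force: [0.7, 0.5, -0.7]
grip_width: 0.209
gripper_force: 29.9
```

>>> apply_moves --moves '[[[-17.9,-38.6,0],[0,0,0]],[[-17.9,-38.6,0],[0,0,0]],[[-17.9,-38.6,0],[0,0,0]],[[-17.9,-38.6,0],[0,0,0]],[[-17.9,-38.6,0],[0,0,0]]]'

```text
clock: 18.1
tcp_pos: [0.502, 0.1125, 0.1993]
tcp_rot: [[-0.886, 0.463, 0.0], [0.463, 0.886, 0.0], [-0.0, 0.0, -1.0]]
wrist_force: [1.2, 0.4, 0.4]
grip_width: 0.205
gripper_force: 29.9
```

>>> apply_moves --moves '[[[-17.9,-38.6,0],[0,0,0]],[[-17.9,-38.6,0],[0,0,0]],[[-17.9,-38.6,0],[0,0,0]],[[-17.9,-38.6,0],[0,0,0]],[[-17.9,-38.6,0],[0,0,0]]]'

```text
clock: 18.6
tcp_pos: [0.4919, -0.1001, 0.1994]
tcp_rot: [[-0.886, 0.464, 0.0], [0.464, 0.886, -0.0], [-0.0, 0.0, -1.0]]
wrist_force: [0.3, -0.4, -0.7]
grip_width: 0.209
gripper_force: 29.9
```

>>> apply_moves --moves '[[[-17.9,-38.6,0],[0,0,0]],[[0,0,0],[0,0,8.3]],[[0,0,0],[0,0,8.3]],[[0,0,0],[0,0,8.3]],[[0,0,0],[0,0,8.3]]]'

```text
clock: 19.1
tcp_pos: [0.4901, -0.1411, 0.1992]
tcp_rot: [[-0.482, 0.876, -0.0], [0.876, 0.482, 0.0], [0.0, -0.0, -1.0]]
wrist_force: [0.5, -0.4, 0.1]
grip_width: 0.207
gripper_force: 29.9
```

>>> apply_moves --moves '[[[0,0,0],[0,0,8.3]],[[0,0,0],[0,0,8.3]],[[0,0,0],[0,0,8.3]],[[0,0,0],[0,0,8.3]],[[0,0,0],[0,0,8.3]]]'

```text
clock: 19.6
tcp_pos: [0.4901, -0.1409, 0.1993]
tcp_rot: [[0.219, 0.976, -0.0], [0.976, -0.219, 0.0], [0.0, -0.0, -1.0]]
wrist_force: [0.3, 0.0, -0.4]
grip_width: 0.21
gripper_force: 29.9
```

>>> apply_moves --moves '[[[0,0,0],[0,0,8.3]],[[0,0,0],[0,0,8.3]],[[0,0,0],[0,0,8.3]],[[0,0,0],[0,0,8.3]],[[0,0,0],[0,0,8.3]]]'

```text
clock: 20.1
tcp_pos: [0.4901, -0.1409, 0.1993]
tcp_rot: [[0.811, 0.585, -0.0], [0.585, -0.811, 0.0], [-0.0, -0.0, -1.0]]
wrist_force: [-0.1, 0.4, -0.9]
grip_width: 0.207
gripper_force: 29.9
```

>>> apply_moves --moves '[[[0,0,0],[0,0,8.3]],[[0,0,0],[0,0,8.3]],[[0,0,0],[0,0,8.3]],[[0,0,0],[0,0,8.3]],[[0,0,0],[0,0,8.3]]]'

```text
clock: 20.6
tcp_pos: [0.4902, -0.1409, 0.1993]
tcp_rot: [[0.995, -0.099, 0.0], [-0.099, -0.995, 0.0], [0.0, -0.0, -1.0]]
wrist_force: [0.1, -0.0, -0.6]
grip_width: 0.208
gripper_force: 29.9
```

>>> apply_moves --moves '[[[0,0,0],[0,0,8.3]],[[0,0,0],[0,0,8.3]],[[0,0,0],[0,0,8.3]],[[0,0,0],[0,0,8.3]],[[0,0,0],[0,0,8.3]]]'

```text
clock: 21.1
tcp_pos: [0.4901, -0.1409, 0.1993]
tcp_rot: [[0.68, -0.733, -0.0], [-0.733, -0.68, 0.0], [-0.0, -0.0, -1.0]]
wrist_force: [-0.2, -0.2, -0.2]
grip_width: 0.207
gripper_force: 29.9
```

>>> apply_moves --moves '[[[0,0,0],[0,0,8.3]],[[0,0,0],[0,0,8.3]],[[0,0,0],[0,0,8.3]],[[0,0,0],[0,0,0]],[[0,0,0],[0,0,0]]]'

```text
clock: 21.6
tcp_pos: [0.4902, -0.1409, 0.1993]
tcp_rot: [[0.318, -0.948, 0.0], [-0.948, -0.318, 0.0], [-0.0, -0.0, -1.0]]
wrist_force: [0.4, -0.6, -0.8]
grip_width: 0.211
gripper_force: 29.9
```

```bash
python3 - <<'E'
from h import *
for k in range(3):ctrl.capture("wrist")
T=pose();s=ctrl.read_state();print(s['joints'].round(2),s['grip_width'])
G=clipt(54);G[2,3]=.2;show(T,G,clipt(54))
E
```

```text
[-0.37  0.33  1.8  -0.    1.01  2.45] 0.2094479273639055
[0.2, -0.7, -0.7] [0.0, 0.0, 0.43]
[0.0, 0.0, 102.2] [0.0, 0.0, 0.0]
```

>>> apply_moves --moves '[[[0,0,40],[0,0,0.4]],[[0,0,40],[0,0,0]],[[0.2,-0.7,18],[0,0,0]],[[0,0,3.5],[0,0,0]],[[0,0,0],[0,0,0]]]'

```text
clock: 22.25
tcp_pos: [0.491, -0.141, 0.0979]
tcp_rot: [[0.308, -0.951, -0.0], [-0.951, -0.308, 0.0], [-0.0, 0.0, -1.0]]
wrist_force: [0.4, 0.3, 0.5]
grip_width: 0.21
gripper_force: 29.9
```

```bash
python3 - <<'E'
from h import *
for k in range(5):ctrl.capture("wrist")
T,i=snap("ins");show(T,clipt(54))
X=lambda *v:proj("wrist",T[:3,3]+T[:3,:3]@np.array(v)/1000,T).round(2)
print("tip",X(-69.7,-8,24.3),"leg20",X(-20,-8,24.3),"coil",X(.3,0,20));print("pintop",proj("wrist",PH+zz*.0115,T),"pinhole",proj("wrist",PH,T))
s=ctrl.capture("scene")[:,:,::-1];d=ctrl.capture("side")[:,:,::-1]
p=proj("wrist",PH,T).astype(int);print(p)
f=lambda i,x,y,w,h,W,H:cv2.resize(np.ascontiguousarray(i)[y:y+h,x:x+w],(W,H),interpolation=cv2.INTER_CUBIC)
x0,y0=p[0]-40,max(p[1]-80,0);print(x0,y0)
ps=proj("scene",PH).astype(int);pd=proj("side",PH).astype(int);print(ps-25,pd-25)
cv2.imwrite("pics/m8.png",np.hstack([f(i,x0,y0,83,100,498,600),np.vstack([f(s,*(ps-25),50,50,300,300),f(d,*(pd-25),50,50,300,300)])]))
E
```

```text
[-0.4, 0.5, 1.0] [-0.08, -0.07, -0.11]
tip [267.98 346.4 ] leg20 [267.19 283.76] coil [279.58 258.44]
pintop [268.60873356 380.06718307] pinhole [269.21259793 366.36647683]
[269 366]
229 286
[242 212] [242 164]
```

View pics/m8.png

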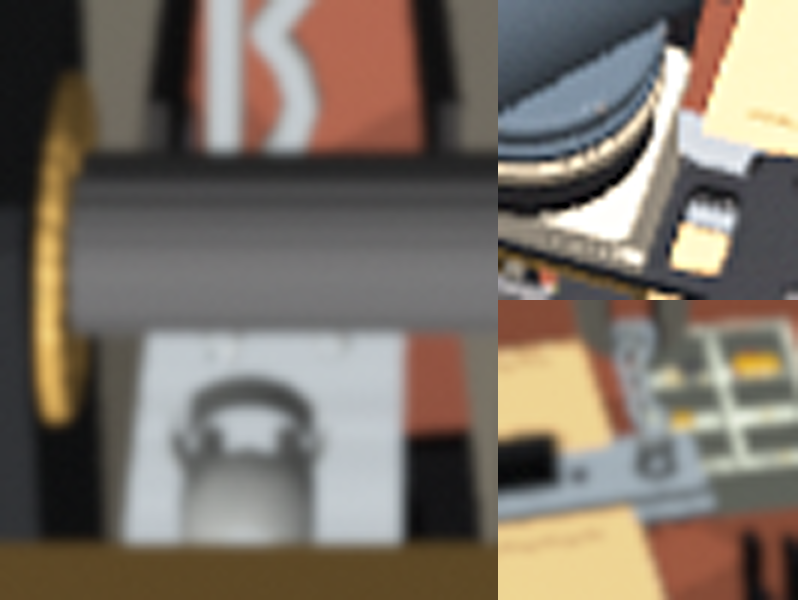

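```bash
python3 - <<'E'
from h import *
a=ctrl.get_calibration("wrist");b=ctrl.get_calibration("wrist");print(a['tool_from_camera'].round(5),a['cx'],np.abs(a['tool_from_camera']-b['tool_from_camera']).max())
T=np.load("pics/ins.npy");P=pose();show(T,P);show(P,clipt(54))
D=np.linalg.inv(a['tool_from_camera'])
for n,px,z,t in(("leg",(266.4,302),.0735,P),("tip",(266.5,344),.0735,P),("hole",(270.3,366),.0735,P),("pintop",(270.3,380),.085,P)):
    X=plane("wrist",px,z,t);print(n,(t[:3,:3].T@(X-t[:3,3])*1000).round(2))
E
```

```text
[[ 1.0600e-03 -9.5604e-01 -2.9323e-01  8.1470e-02]
 [ 1.0000e+00  1.4500e-03 -1.1000e-03 -1.0000e-04]
 [ 1.4800e-03 -2.9323e-01  9.5604e-01 -1.4079e-01]
 [ 0.0000e+00  0.0000e+00  0.0000e+00  1.0000e+00]] 279.1748105082233 0.0
[-0.2, 0.2, 0.5] [-0.04, -0.03, 0.0]
[-0.2, 0.2, 0.5] [-0.04, -0.04, -0.11]
leg [-34.08  -8.7   24.82]
tip [-68.11  -9.03  24.8 ]
hole [-87.37  -6.53  24.79]
pintop [-87.6   -6.18  13.29]
```

```bash
python3 - <<'E'
import cv2,numpy as np
i=cv2.imread("pics/ins.png")
g=i.astype(int)
for r in (296,304,310):print(r,"R-B",(g[r,258:286,2]-g[r,258:286,0]).tolist())
for r in (310,341,344,350,356,362,366,370,374):print(r,g[r,252:290].mean(1).astype(int).tolist())
E
```

```text
296 R-B [0, 7, 26, 51, 55, 30, 2, -9, -11, -7, 6, 36, 76, 88, 73, 43, 13, -4, -10, -9, -4, 6, 33, 71, 92, 97, 97, 98]
304 R-B [1, 4, 15, 36, 44, 25, 2, -8, -10, -6, 4, 29, 65, 86, 92, 93, 82, 48, 12, -6, -10, -10, -4, 19, 56, 87, 95, 97]
310 R-B [0, -1, 5, 17, 24, 13, -2, -8, -9, -5, 6, 28, 51, 52, 34, 12, -1, -6, -10, -10, -5, 8, 36, 63, 74, 74, 71, 68]
310 [69, 60, 55, 50, 41, 30, 26, 36, 49, 61, 78, 113, 146, 160, 163, 155, 132, 103, 86, 85, 96, 117, 139, 155, 162, 163, 157, 142, 117, 101, 97, 95, 92, 87, 84, 84, 83, 83]
341 [106, 124, 142, 150, 150, 150, 150, 151, 151, 149, 146, 144, 148, 151, 150, 145, 138, 140, 147, 150, 151, 151, 151, 151, 151, 151, 151, 151, 150, 149, 151, 151, 147, 141, 138, 143, 149, 151]
344 [118, 159, 188, 197, 199, 199, 199, 199, 199, 199, 196, 191, 191, 199, 204, 202, 194, 195, 197, 199, 199, 199, 199, 199, 199, 199, 199, 199, 198, 198, 198, 199, 198, 192, 187, 190, 196, 199]
350 [150, 184, 197, 199, 199, 199, 199, 197, 191, 178, 162, 142, 124, 111, 102, 96, 92, 89, 86, 86, 85, 87, 92, 101, 116, 139, 165, 184, 193, 198, 198, 199, 199, 198, 198, 198, 198
[... 268 characters left out ...]
01, 108, 114, 113, 109, 107, 106, 105, 105, 100, 91, 81, 75, 73, 78, 93, 124, 160, 184, 193, 195, 196, 196, 195, 195]
366 [196, 198, 198, 199, 197, 194, 181, 153, 125, 118, 125, 135, 140, 142, 141, 142, 139, 139, 139, 136, 133, 129, 124, 119, 112, 102, 94, 87, 100, 143, 184, 198, 200, 200, 201, 200, 200, 201]
370 [200, 202, 201, 202, 202, 195, 179, 156, 148, 154, 159, 162, 164, 165, 165, 164, 164, 164, 162, 160, 157, 151, 146, 140, 133, 125, 117, 110, 116, 150, 186, 200, 202, 202, 202, 202, 203, 202]
374 [194, 194, 194, 194, 194, 191, 177, 163, 159, 166, 172, 177, 180, 183, 185, 188, 189, 189, 187, 184, 177, 170, 162, 153, 145, 135, 125, 116, 122, 151, 181, 193, 194, 195, 194, 195, 195, 195]
```

>>> apply_moves --moves '[[[0,2.3,0.5],[0,0,0]],[[-5,0,0],[0,0,0]],[[0,0,0],[0,0,0]],[[0,0,0],[0,0,0]]]'

```text
clock: 23.05
tcp_pos: [0.4872, -0.1367, 0.0973]
tcp_rot: [[0.307, -0.952, -0.0], [-0.952, -0.307, -0.0], [0.0, 0.0, -1.0]]
wrist_force: [-0.2, -0.6, -1.2]
grip_width: 0.21
gripper_force: 29.9
```

```bash
python3 - <<'E'
from h import *
for k in range(3):ctrl.capture("wrist")
T,i=snap("ins2");show(T,clipt(49));g=i.astype(int)
for r in (300,306):print(r,(g[r,254:280,2]-g[r,254:280,0]).tolist())
for r in (341,344,347,352,356,362,366,370):print(r,g[r,248:286].mean(1).astype(int).tolist())
E
```

```text
[-0.1, -2.2, -0.5] [-0.0, -0.0, -0.12]
300 [5, 1, 0, 0, 3, 16, 40, 60, 58, 31, 3, -9, -10, -7, 6, 35, 75, 94, 96, 92, 76, 39, 6, -8, -11, -7]
306 [5, 3, 2, 2, 6, 27, 54, 70, 56, 23, 0, -9, -10, -7, 5, 32, 65, 80, 84, 80, 58, 23, 0, -9, -10, -7]
341 [95, 95, 95, 97, 104, 123, 141, 147, 149, 149, 148, 148, 148, 147, 144, 143, 147, 150, 149, 144, 137, 138, 145, 148, 149, 148, 149, 149, 148, 149, 148, 148, 148, 148, 150, 150, 146, 139]
344 [80, 80, 82, 90, 117, 158, 187, 197, 198, 197, 193, 187, 177, 166, 156, 155, 171, 191, 198, 185, 157, 146, 153, 168, 178, 187, 193, 197, 198, 198, 198, 197, 197, 197, 196, 197, 196, 191]
347 [80, 81, 81, 96, 132, 169, 187, 186, 170, 143, 116, 100, 92, 89, 87, 91, 105, 124, 127, 109, 88, 76, 72, 70, 72, 81, 100, 130, 160, 181, 191, 193, 195, 193, 194, 193, 193, 193]
352 [81, 80, 87, 108, 139, 158, 165, 165, 146, 125, 123, 132, 142, 160, 182, 192, 195, 196, 196, 196, 195, 193, 184, 169, 150, 128, 108, 95, 97, 126, 164, 186, 196, 199, 199, 200, 199, 199]
356 [81, 82, 96, 129, 154, 148, 121, 117, 126, 118, 100, 86, 83, 95, 124, 148, 151, 146, 144, 147, 151, 150, 138, 106, 85, 76, 79, 95, 109, 113, 127, 158, 184, 192, 194, 195, 195, 194]
362 [80, 91, 121, 161, 187, 190, 176, 148, 125, 123, 131, 139, 143, 145, 143, 143, 142, 141, 139, 137, 136, 132, 128, 122, 114, 104, 96, 89, 100, 142, 182, 197, 198, 199, 198, 198, 198, 199]
366 [84, 104, 147, 183, 197, 194, 177, 156, 151, 155, 161, 163, 165, 166, 166, 165, 165, 165, 164, 160, 157, 151, 146, 139, 133, 125, 118, 111, 117, 150, 185, 198, 200, 200, 200, 200, 199, 201]
370 [88, 116, 155, 183, 192, 188, 175, 161, 163, 170, 176, 180, 183, 187, 189, 192, 193, 193, 192, 188, 182, 174, 164, 155, 145, 135, 125, 117, 122, 152, 182, 192, 194, 194, 195, 195, 195, 195]
```

>>> apply_moves --moves '[[[-2,-0.2,0],[0,0,0]],[[-2,0,0],[0,0,0]],[[-2,0,0],[0,0,0]],[[-2,0,0],[0,0,0]],[[0,0,0],[0,0,0]]]'

```text
clock: 23.75
tcp_pos: [0.4849, -0.1289, 0.0973]
tcp_rot: [[0.307, -0.952, -0.0], [-0.952, -0.307, 0.0], [-0.0, 0.0, -1.0]]
wrist_force: [-1.2, -0.6, -0.0]
grip_width: 0.213
gripper_force: 29.9
```

>>> apply_moves --moves '[[[-2,0,0],[0,0,0]],[[-2,0,0],[0,0,0]],[[0,0,0],[0,0,0]],[[0,0,0],[0,0,0]]]'

```text
clock: 24.15
tcp_pos: [0.4837, -0.1254, 0.0973]
tcp_rot: [[0.307, -0.952, -0.0], [-0.952, -0.307, -0.0], [0.0, 0.0, -1.0]]
wrist_force: [-0.1, 0.0, -0.8]
grip_width: 0.211
gripper_force: 29.9
```

```bash
python3 - <<'E'
from h import *
F=[]
for k in range(4):ctrl.capture("wrist");s=ctrl.read_state();F.append(np.r_[s['tcp_rot'].T@s['wrist_force'],s['torque']])
print(np.mean(F,0).round(2));show(pose(),clipt(0))
E
```

```text
[-0.32 -0.15  0.83  0.08  0.12  0.  ]
[-37.1, -1.9, -0.5] [-0.0, -0.0, -0.13]
```

>>> apply_moves --moves '[[[-3,0,0],[0,0,0]],[[-3,0,0],[0,0,0]],[[-3,0,0],[0,0,0]],[[-3,0,0],[0,0,0]],[[0,0,0],[0,0,0]]]'

```text
clock: 24.85
tcp_pos: [0.4798, -0.1136, 0.0972]
tcp_rot: [[0.307, -0.952, -0.001], [-0.952, -0.307, 0.0], [-0.0, 0.0, -1.0]]
wrist_force: [-0.3, 0.1, -1.2]
grip_width: 0.21
gripper_force: 29.9
```

>>> apply_moves --moves '[[[-3,0,0],[0,0,0]],[[-3,0,0],[0,0,0]],[[-2,0,0],[0,0,0]],[[0,0,0],[0,0,0]]]'

```text
clock: 25.25
tcp_pos: [0.477, -0.1061, 0.0971]
tcp_rot: [[0.307, -0.952, -0.001], [-0.952, -0.307, 0.0], [-0.001, 0.001, -1.0]]
wrist_force: [-3.1, -1.3, -0.1]
grip_width: 0.209
gripper_force: 29.9
```

```bash
python3 - <<'E'
from h import *
F=[]
for k in range(3):ctrl.capture("wrist");s=ctrl.read_state();F.append(np.r_[s['tcp_rot'].T@s['wrist_force'],s['torque']])
print(np.mean(F,0).round(2));show(pose(),clipt(0))
E
```

```text
[ 0.06  3.64  0.5  -0.07  0.77  0.17]
[-16.7, -2.4, -0.7] [0.06, 0.05, -0.11]
```

>>> apply_moves --moves '[[[-2,0,0],[0,0,0]],[[-2,0,0],[0,0,0]],[[-2,0,0],[0,0,0]],[[0,0,0],[0,0,0]]]'

```text
clock: 25.8
tcp_pos: [0.4752, -0.1005, 0.0971]
tcp_rot: [[0.307, -0.952, -0.001], [-0.952, -0.307, 0.0], [-0.001, 0.001, -1.0]]
wrist_force: [-5.1, -0.7, -0.3]
grip_width: 0.21
gripper_force: 29.9
```

>>> apply_moves --moves '[[[-2,0,0],[0,0,0]],[[-2,0,0],[0,0,0]],[[0,0,0],[0,0,0]]]'

```text
clock: 26.1
tcp_pos: [0.4739, -0.0963, 0.097]
tcp_rot: [[0.307, -0.952, -0.001], [-0.952, -0.307, 0.001], [-0.001, 0.001, -1.0]]
wrist_force: [-4.4, 2.5, -0.7]
grip_width: 0.214
gripper_force: 29.9
```

```bash
python3 - <<'E'
from h import *
F=[]
for k in range(3):ctrl.capture("wrist");s=ctrl.read_state();F.append(np.r_[s['tcp_rot'].T@s['wrist_force'],s['torque']])
print(np.mean(F,0).round(2));show(pose(),clipt(0))
E
```

```text
[-4.17  2.88  0.4   0.6   0.99  0.17]
[-6.3, -2.3, -0.8] [0.07, 0.09, -0.13]
```

>>> apply_moves --moves '[[[-2,0,0],[0,0,0]],[[-2,0,0],[0,0,0]],[[0,0,0],[0,0,0]]]'

```text
clock: 26.55
tcp_pos: [0.4732, -0.0926, 0.0973]
tcp_rot: [[0.307, -0.952, -0.0], [-0.952, -0.307, 0.0], [-0.0, -0.0, -1.0]]
wrist_force: [-3.8, 2.2, -0.5]
grip_width: 0.205
gripper_force: 29.9
```

```bash
cat > f.py <<'E'
from h import *
F=[]
for k in range(3):ctrl.capture("wrist");s=ctrl.read_state();F.append(np.r_[s['tcp_rot'].T@s['wrist_force'],s['torque']])
print(np.mean(F,0).round(2));show(pose(),clipt(0))
E
python3 f.py
```

```text
[-3.82  2.96  0.24  0.52  0.76  0.1 ]
[-2.8, -1.9, -0.5] [0.01, 0.03, -0.13]
```

>>> apply_moves --moves '[[[-1.5,0,0],[0,0,0]],[[-1.5,0,0],[0,0,0]],[[0,0,0],[0,0,0]]]'

```text
clock: 27.0
tcp_pos: [0.4725, -0.0902, 0.0974]
tcp_rot: [[0.307, -0.952, 0.0], [-0.952, -0.307, -0.0], [0.0, -0.0, -1.0]]
wrist_force: [-1.6, -1.4, -0.8]
grip_width: 0.207
gripper_force: 29.9
```

```bash
python3 f.py
```

```text
[-0.39  3.03  0.02 -0.07  0.57  0.08]
[-0.1, -1.9, -0.4] [-0.01, -0.01, -0.13]
```

>>> apply_moves --moves '[[[-1,0,0],[0,0,0]],[[0,0,0],[0,0,0]]]'

```text
clock: 27.35
tcp_pos: [0.4722, -0.0894, 0.0974]
tcp_rot: [[0.307, -0.952, 0.0], [-0.952, -0.307, -0.0], [0.0, -0.0, -1.0]]
wrist_force: [-2.7, -3.5, -0.4]
grip_width: 0.207
gripper_force: 29.9
```

```bash
python3 f.py
```

```text
[ 2.99  3.05  0.39 -0.63  0.56  0.1 ]
[0.8, -2.0, -0.5] [-0.0, -0.01, -0.12]
```

>>> apply_moves --moves '[[[0.8,0.3,0],[0,0,0]],[[0,0,0],[0,0,0]],[[0,0,0],[0,0,0]]]'

```text
clock: 27.8
tcp_pos: [0.472, -0.09, 0.0973]
tcp_rot: [[0.307, -0.952, -0.0], [-0.952, -0.307, 0.0], [-0.0, -0.0, -1.0]]
wrist_force: [-2.5, -0.8, 1.0]
grip_width: 0.208
gripper_force: 29.9
```

>>> apply_moves --moves '[[[0,0,0],[0,0,0]],[[0,0,0],[0,0,0]],[[0,0,0],[0,0,0]],[[0,0,0],[0,0,0]],[[0,0,0],[0,0,0]]]' --gripper 0.5

```text
clock: 28.3
tcp_pos: [0.4721, -0.0901, 0.0973]
tcp_rot: [[0.307, -0.952, 0.0], [-0.952, -0.307, 0.0], [0.0, -0.0, -1.0]]
wrist_force: [0.0, -0.2, -0.2]
grip_width: 0.495
gripper_force: 0.0
```

>>> apply_moves --moves '[[[0,0,-5],[0,0,0]],[[0,0,-15],[0,0,0]],[[0,0,-40],[0,0,0]],[[0,0,-40],[0,0,0]],[[0,0,0],[0,0,0]]]'

```text
clock: 28.8
tcp_pos: [0.4742, -0.0907, 0.2021]
tcp_rot: [[0.307, -0.952, 0.008], [-0.952, -0.307, -0.002], [0.005, -0.007, -1.0]]
wrist_force: [0.6, -0.1, -0.9]
grip_width: 0.498
gripper_force: 0.0
```

```bash
python3 - <<'E'
from h import *
for k in range(3):ctrl.capture("wrist")
T,i=snap("fin");s=ctrl.read_state();print(s['wrist_force'],s['grip_width'])
# numeric: find clip pixels vs expectation (true pin = PH+2c)
P=PH+c_*.002
def X(x,y,z=0):return proj("wrist",P-n_*((x-34)/1000)+c_*((y+8)/1000)+zz*z,T).round(1)
for n,v in(("coil",(0,0,.004)),("coilR",(0,9,.004)),("leg17",(17,-8)),("pintop",(34,-8,.0115)),("tip",(70,-8))):print(n,X(*v))
cv2.imwrite("pics/fin.png",i)
g=i.astype(int);m=((g[:,:,2]-g[:,:,0])<10)&(g.mean(2)>120)
x,y=X(17,-8).astype(int)
for r in range(y-34,y+44,3):print(r,''.join('#' if q else '.' for q in m[r,x-30:x+50]))
E
```

```text
[-0.69493623 -0.90293376 -0.33066823] 0.4983319381490815
coil [279.  209.8]
coilR [288.5 209.8]
leg17 [270.8 225.3]
pintop [270.6 246.3]
tip [271.3 273.8]
191 ................................................................................
194 ................................................................................
197 ................................................................................
200 ...................................##########...................................
203 ................................####........####................................
206 ..............................####............###...............................
209 .................################################...............................
212 ................#################################...............................
215 ................#################################...............................
218 ................################################................................
221 ################################################................................
224 ######
[... 564 characters left out ...]
....................
245 ..##############################################................................
248 ..##############################################................................
251 ..##############################################................................
254 ...#############################################................................
257 ................################################................................
260 .................###############################................................
263 ..................###.......#####....###########................................
266 .............................###.......####.....................................
```

```bash
python3 -c "
from rig import ctrl
print(ctrl.finish_job())"
```

```text
the job is handed in; nothing more can be done
None
```

I handed in the job with the bar locked flat over the stud and pin, the clip pushed through the pin's cross hole, and the gripper open and clear. The judge's result wasn't shown. The insertion force profile and the last wrist image both point to a seated clip, but I had no picture views left for a final visual check.

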